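# Complete a pinwheel layer of sensor housings on a pallet slab

## Task

Finish the pinwheel layer on the pallet slab: slide the two loose blue housings from the metal loading plate into the two empty black outlines, so that all four lie squarely in the outlines, closed up against one another and the yellow stop edges, with only the small square opening left in the middle. The sensors inside are not secured, so push the housings along the deck and do not lift or tip them. Leave the two housings already placed in their outlines, and do not disturb the other things on the bench.

Things in the scene. Friction and masses are not known exactly. Their poses are not given: they have to be found in the camera images.
- pallet: Fixed plywood pallet slab with a bare metal loading plate flush on its -y side: one level deck, top 20 mm above the bench and the origin. Origin at bench level below the layer's middle; x points away from the robot, y left (yaw up to 10 degrees). Deck x -165 to +105, y -400 to +105 mm; plywood from y = -100 up. Black outlines mark the four places.
- stop_far (a point): Middle of the foot of the inner face of the yellow far stop edge, at pallet x = +90 mm; the edge runs along the pallet's y from -88 to +102 mm, 12 mm thick, 16 mm above the deck.
- stop_left (a point): Middle of the foot of the inner face of the yellow left stop edge, at pallet y = +90 mm; the edge runs along the pallet's x from -90 to +102 mm, 12 mm thick, 16 mm above the deck.
- place_far_right (a point): Centre, on the deck, of the empty far right outline (pallet x 34, y -54 mm), 110 x 66 mm, long side along the pallet's x. Axes as the pallet's. The far stop bounds its +x end; the housing in the far left place bounds its +y side.
- place_near (a point): Centre, on the deck, of the empty near outline (pallet x -54, y -32 mm), 110 x 66 mm, long side along the pallet's y. Axes as the pallet's. The housing in the near left place bounds its +y end; the housing in the far right place bounds its +x side.
- housing_a: Blue painted sensor housing, a closed box 110 (own x) x 66 (own y) x 50 mm high, about 0.5 kg, with black lid seal and bare metal plate on top. Origin at the centre of its underside. All four are alike. This one is already in the near left place (pallet x -33, y 56 mm), long side along the pallet's x.
- housing_b: Blue painted sensor housing, a closed box 110 (own x) x 66 (own y) x 50 mm high, about 0.5 kg, with black lid seal and bare metal plate on top. Origin at the centre of its underside. All four are alike. This one is already in the far left place (pallet x 56, y 34 mm), long side along the pallet's y.
- housing_c: Blue painted sensor housing, a closed box 110 (own x) x 66 (own y) x 50 mm high, about 0.5 kg, with black lid seal and bare metal plate on top. Origin at the centre of its underside. All four are alike. Loose on the loading plate, nearer the slab; long side roughly along the pallet's x, turned by up to 14 degrees.
- housing_d: Blue painted sensor housing, a closed box 110 (own x) x 66 (own y) x 50 mm high, about 0.5 kg, with black lid seal and bare metal plate on top. Origin at the centre of its underside. All four are alike. Loose on the loading plate, farther from the slab and nearer the robot; long side roughly along the pallet's y, turned by up to 14 degrees. Either loose housing may fill either place.
- open_housing: Bystander: open blue junction box 130 x 100 x 55 mm with two steel glands on its -x side. Origin under its centre.
- parts_tray: Bystander: blue plastic tray with four compartments, 90 (own x) x 240 (own y) x 40 mm. Origin under its centre.
- sensor_block: Bystander: white block 90 (own x) x 240 (own y) x 70 mm holding three brass sensors, 90 mm high in all. Origin under its centre.
- pliers: Bystander: pliers with green handles, 150 mm long along own x, 14 mm high. Origin under the pivot.
- wrench: Bystander: steel wrench 170 mm long along own x. Origin under it.
- regulator: Bystander: brass regulator with red cap, 40 mm wide, 82 mm high, upright. Origin under its centre.
There are look-alikes about, which are no part of the job. What is shaped like the housing_c but white is not meant. What is shaped like the housing_b but green is not meant.

How it is judged:
By the outcome, as a careful person would: the job done as asked, in the order asked, and still so for the second after the job is handed in, with the robot touching nothing.
It also fails if it takes over 72 s, if anything falls off the work surface, if the arm or the gripper's body presses on something with over 40 N, if the wrist force passes 120 N, or if a joint passes its speed limit or range.

## Robot

A 7-joint arm with a two-finger parallel gripper is mounted at the origin on the work surface. World frame = base frame: x ahead of the robot, y to its left, z up, the work surface at z = 0. Lengths are in m, angles in degrees, forces in N, time in s.
With the tool pointing down it reaches from about 0.425 to 0.875 m from the base axis. Payload 4.7 kg.
Tool frame: the origin (TCP) lies at the very end of the fingers, on their centre line; the grasp point (between the pads) lies 19 mm behind it; z points along the fingers, y is the line along which they close (so a half turn about z gives the same grasp; the last joint's range is limited). The gripper opens to 85 mm and grips with 20 to 120 N. Pads are 22 mm wide; open, the fingers measure 114 mm over their backs; the gripper's body (76 mm by 85 mm) begins 54 mm behind the grasp point. The pads swing forward as they close: fully open they stand 13 mm farther back than shut.
Start: joints at [69.907, 18.392, -4.016, 83.108, 1.295, 78.541, -3.26], TCP at [0.232, -0.607, 0.231] pointing down, gripper open.
Joint ranges: [-163.93, 163.93], [-17.29, 119.83], [-79.2, 71.16], [3.27, 140.29], [-89.18, 269.18], [5.43, 117.66], [-154.24, 154.24]. Speed limits (degrees/s): [147.25, 147.25, 180, 180, 180, 180, 180].

## Interface

Orientations are given as [roll, pitch, yaw] about the fixed x, y, z axes, in that order (R = Rz(yaw) Ry(pitch) Rx(roll)).
In Python, from cell import status, capture, camera_model, close_job gives the robot as it stands.
- The arm moves only by the shell command python3 -m handwheel 'ROWS' [FORCE]. ROWS is JSON, a list that holds one entry, the list of rows, each a list of 5 numbers: the opening, from -1 (shut) to 1 (fully open), then the shift along the tool's x, y, z each as a share of 0.04 m, from -1 to 1, then the turn about the tool's z as a share of 0.5 rad, from -1 to 1. A call has 1 to 10 rows; each row shifts and turns the commanded pose from where the row before left it, along the tool's axes as they then stand; what a row does not reach is not made up. A row lasts 1/10 s, in which the tool goes at most 50 mm and 8.59 degrees, less where a joint would pass 70% of its speed; a pose out of reach is approached as far as the arm can. A call with a number of a shift or a turn outside -1 to 1 is refused whole. A call with a gripper value outside its range is refused whole. The fingers move at their own pace and stop on an object; FORCE is the grip in N (left out, the last holds). Time passes only in rows, so rows that do not move let the fingers close. It gives the time, the measured TCP pose, the force, the opening and the grip force at its end, in the units of the state.
- status.state(): the state, without advancing time (a new reading comes with each control period).
- capture(name): name is "scene" or "top"; returns the picture (400x640x3 uint8, blue, green, red); there is no depth.
- camera_model(name): a dict with "fovy" (degrees; the focal length in pixels is half the picture's height over the tangent of half this angle, whatever the lens; pixels are square), "cx", "cy" (the principal point, pixels), "D" ([k1, k2, p1, p2, k3] as OpenCV has them; the pictures are not rectified), "view" (4x4, takes a point from world to camera coordinates). Camera axes: x right, y up, looking along -z (the intrinsics and any distortion apply to the point x, -y, -z); pixel columns grow to the right and rows downward; lengths in m; the calibration is good to about 2 mm. A picture is of the moment at which its call begins. camera_model takes no time and is no camera call.
- close_job(): hands the job in; it is judged then, once.
The state is a dict: "time": time; "joints": joint angles; "qvel": joint speeds; "effort": joint torques, N m; "ee_pos": TCP position; "orientation": TCP orientation; "wrist_force": force on the tool from outside, world axes, zero at the start; "torque": the same for the moment, N m; "grip_width": finger opening in m; "grip_force": force on a finger pad.
Only numpy, scipy, OpenCV 4.12 (cv2) and the standard library are available. Lean on these libraries where they do the work, as an engineer would, in place of code of your own. Each camera call takes 0.05 s, during which the arm holds its last target. There are 200 camera calls.

## Working session

There is one attempt and no reset: what is moved stays moved. The work goes in short steps, Python scripts to look and compute and a shell command to move; the robot and the scene stay as the last step left them, time stands still between calls to the robot, and variables do not carry over. Pictures are saved under pics/ and viewed, at most 10 in all, crops included, and the job is handed in when it is done.

```bash
ls; mkdir -p pics; python3 - <<'E'
from cell import status,capture,camera_model
import cv2
print(status.state())
for n in("scene","top"):
    im=capture(n);cv2.imwrite(f"pics/{n}0.png",im);m=camera_model(n);print(n,m)
E
```

```text
pics
{'time': 0.0, 'joints': array([69.90697759, 18.4404606 , -4.01467016, 83.17461042,  1.29595065,
       78.54091925, -3.26123329]), 'qvel': array([ 0.03823521, -0.01314497, -0.07218146,  0.07075104,  0.000625  ,
        0.00727378, -0.07226739]), 'effort': array([ 4.44046191e-04, -4.93571162e+01, -3.82086430e-01, -3.14332688e+01,
        1.29129985e-02,  1.16014088e-02,  5.04274212e-06]), 'ee_pos': array([ 0.23163671, -0.60675168,  0.23021007]), 'orientation': array([-1.79889302e+02,  6.94038456e-03,  2.09009115e+01]), 'wrist_force': array([ 0.02034371,  0.08343771, -0.84174853]), 'torque': array([-0.00718397, -0.00244072,  0.01289135]), 'grip_force': 0.0, 'grip_width': 0.08537271192468475}
scene {'fovy': 55.65048209531591, 'cx': 319.93651731272973, 'cy': 198.02395161057908, 'D': array([-0.09195822,  0.        ,  0.        ,  0.        ,  0.        ]), 'view': array([[ 0.78854418,  0.61497517, -0.00190266, -0.42444594],
       [-0.51518413,  0.66227157,  0.54404199,  0.26021831],
       [ 0.33583239, -0.42802093,  0.83905583, -1.31989622],
       [ 0.        ,  0.        ,  0.        ,  1.        ]])}
top {'fovy': 44.348461147213115, 'cx': 309.9087466455156, 'cy': 194.50289184433979, 'D': array([0.01944896, 0.        , 0.        , 0.        , 0.        ]), 'view': array([[ 0.02198138, -0.9997512 , -0.00378989, -0.018927  ],
       [ 0.99779567,  0.02170065,  0.06271267, -0.53884375],
       [-0.06261482, -0.00516005,  0.99802443, -1.42705355],
       [ 0.        ,  0.        ,  0.        ,  1.        ]])}
```

View pics/scene0.png

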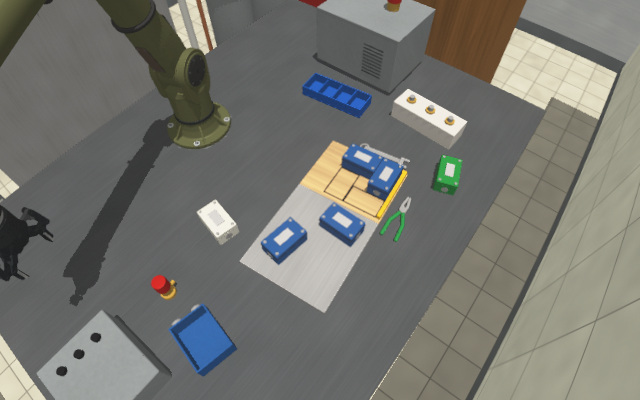

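View pics/top0.png

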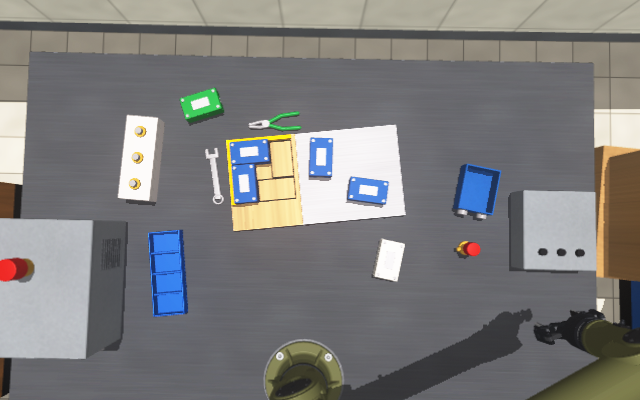

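Scene view: the loose housings are at about (342,223) and (284,240); placed ones at (361,158) and (386,176). Top view: a is at (244,184), b at (249,152), c at (321,157), d at (368,190). Look-alikes: white block (389,260), green block (201,104), open blue box (477,190), blue tray (167,272). By colour, shape and position on the plate, I choose the two at (321,157) and (368,190), and check them in a close crop.

```bash
cat > h.py <<'E'
import numpy as np,cv2
from cell import status,capture,camera_model
def K(m):
    f=200/np.tan(np.radians(m["fovy"]/2)); return np.array([[f,0,m["cx"]],[0,f,m["cy"]],[0,0,1.]])
def rays(n,px):
    m=camera_model(n); V=m["view"]; px=np.array(px,float).reshape(-1,1,2)
    u=cv2.undistortPoints(px,K(m),m["D"]).reshape(-1,2)
    d=np.c_[u[:,0],-u[:,1],-np.ones(len(u))]@V[:3,:3]
    return -V[:3,:3].T@V[:3,3],d
def plane(n,px,z):
    c,d=rays(n,px); return c+d*((z-c[2])/d[:,2])[:,None]
def proj(n,P):
    m=camera_model(n);V=m["view"];q=np.array(P,float).reshape(-1,3)@V[:3,:3].T+V[:3,3]
    q=q*[1,-1,-1]; return cv2.projectPoints(q,np.zeros(3),np.zeros(3),K(m),m["D"])[0].reshape(-1,2)
def tri(p1,p2):
    c1,d1=rays("top",p1);c2,d2=rays("scene",p2);out=[]
    for a,b in zip(d1,d2):
        s=np.linalg.lstsq(np.c_[a,-b],c2-c1,rcond=None)[0]; A=c1+s[0]*a;B=c2+s[1]*b
        out.append(np.r_[(A+B)/2,np.linalg.norm(A-B)])
    return np.array(out)
E
python3 - <<'E'
import cv2,numpy as np
a=cv2.imread("pics/top0.png")[120:240,220:412]; b=cv2.imread("pics/scene0.png")[135:315,235:415]
cv2.imwrite("pics/ct.png",cv2.resize(a,None,fx=4,fy=4,interpolation=cv2.INTER_CUBIC))
cv2.imwrite("pics/cs.png",cv2.resize(b,None,fx=3.3,fy=3.3,interpolation=cv2.INTER_CUBIC))
E
```

```text
(no output)
```

View pics/ct.png

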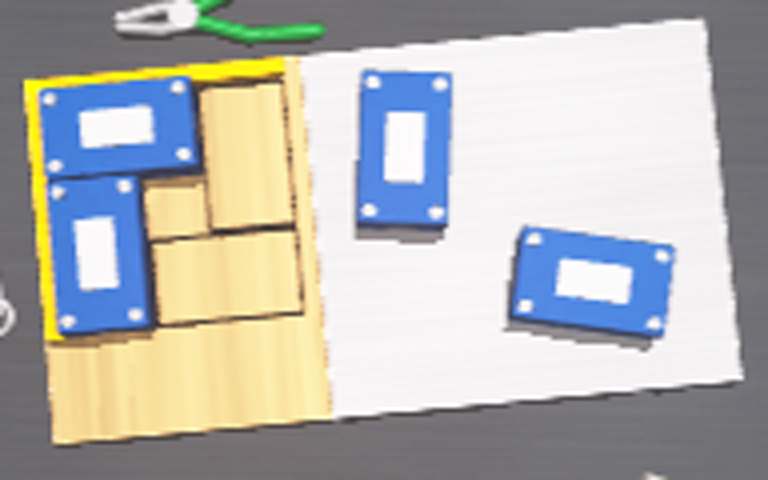

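View pics/cs.png

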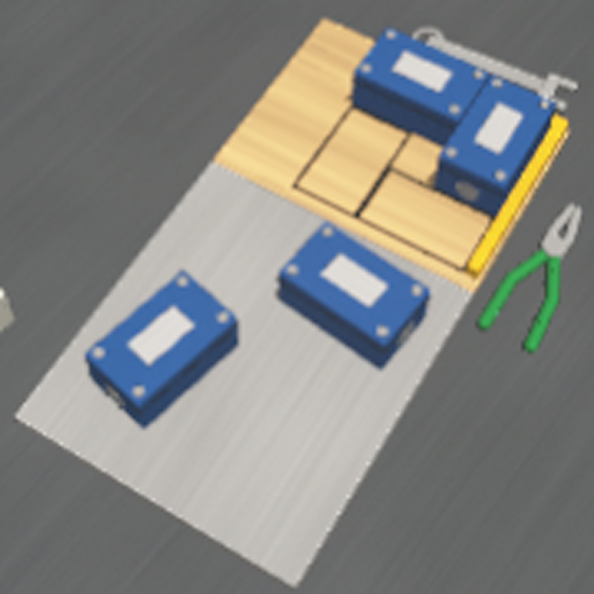

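The crops confirm it. The four blue closed housings have screws and a label, the two empty outlines are at (281,158) and (276,190), and c and d stand at (321,157) and (368,190). Measuring next.

```bash
cat > meas.py <<'E'
from h import *
def quad(n,im):
    hsv=cv2.cvtColor(im,cv2.COLOR_BGR2HSV); H,S,V=cv2.split(hsv)
    blue=((H>100)&(H<125)&(S>120))
    return hsv,blue
def housings(im,n="top",vmin=None):
    hsv,b=quad(n,im); V=hsv[...,2]
    if vmin is None: vmin=150 if n=="top" else 125
    m=(b&(V>vmin)).astype(np.uint8)*255
    cs,h=cv2.findContours(m,cv2.RETR_EXTERNAL,cv2.CHAIN_APPROX_NONE); out=[]
    for c in cs:
        if cv2.contourArea(c)<250: continue
        out.append(c)
    return out
def topposes(im,z=0.070):
    res=[]
    for c in housings(im):
        P=plane("top",c.reshape(-1,2),z)[:,:2]
        r=cv2.minAreaRect((P*1000).astype(np.float32)); (w,h)=r[1]; a=r[2]
        if w<h: w,h=h,w; a+=90
        res.append((np.array(r[0])/1000,w,h,(a+90)%180-90))
    return res
E
cat > m1.py <<'E'
from meas import *
T=cv2.imread("pics/top0.png");S=cv2.imread("pics/scene0.png")
for p in topposes(T): print("top",p[0].round(4),round(p[1],1),round(p[2],1),round(p[3],1))
# label/screw blobs for height and pose
def labels(im,n):
    g=cv2.cvtColor(im,cv2.COLOR_BGR2HSV); w=((g[...,1]<70)&(g[...,2]>150)).astype(np.uint8)
    k,l,st,ce=cv2.connectedComponentsWithStats(w,connectivity=4); return [(ce[i].round(2),st[i][4]) for i in range(1,k) if 30<st[i][4]<300]
print("labT",labels(T,"top"));print("labS",labels(S,"scene"))
# deck corners
def corners(im,hullroi):
    g=cv2.cvtColor(im,cv2.COLOR_BGR2HSV);x,y,X,Y=hullroi
    m=np.zeros(im.shape[:2],np.uint8); mm=(g[...,2]>145)|((g[...,0]>100)&(g[...,1]>120)&(g[...,2]>90))
    m[y:Y,x:X]=mm[y:Y,x:X]; m=cv2.morphologyEx(m,cv2.MORPH_CLOSE,np.ones((3,3)));m=cv2.morphologyEx(m,cv2.MORPH_OPEN,np.ones((5,5)))
    c=max(cv2.findContours(m,cv2.RETR_EXTERNAL,cv2.CHAIN_APPROX_NONE)[0],key=cv2.contourArea)
    h=cv2.approxPolyDP(cv2.convexHull(c),6,True).reshape(-1,2); return c.reshape(-1,2),h
for n,im,roi in(("top",T,(222,120,412,240)),("scene",S,(235,135,415,318))):
    c,h=corners(im,roi); print(n,h.tolist()); print(plane(n,h,0.02)[:,:2].round(4).tolist())
E
python3 m1.py
```

```text
top [0.3075 0.391 ] 235.8 89.4 6.3
top [ 0.5526 -0.1707] 108.1 63.9 83.5
top [ 0.5627 -0.486 ] 128.4 99.9 -10.9
top [0.6001 0.1623] 174.4 106.8 6.5
top [ 0.6451 -0.0353] 107.7 63.2 -0.9
labT [(array([219.77,  46.87]), np.int32(210)), (array([241.19,  39.15]), np.int32(48)), (array([267.81,  47.86]), np.int32(218)), (array([329.99,  40.24]), np.int32(72)), (array([385.  ,  41.96]), np.int32(45)), (array([412.83,  42.04]), np.int32(48)), (array([76.01, 45.13]), np.int32(68)), (array([121.26,  50.13]), np.int32(62)), (array([409.41,  56.  ]), np.int32(86)), (array([555.34,  59.78]), np.int32(32)), (array([637.74,  86.14]), np.int32(42)), (array([600.94,  97.67]), np.int32(204)), (array([199.9 , 102.86]), np.int32(162)), (array([259.46, 123.9 ]), np.int32(125)), (array([248.59, 151.3 ]), np.int32(167)), (array([320.6 , 156.58]), np.int32(176)), (array([243.63, 182.92]), np.int32(169)), (array([368.16, 189.9 ]), np.int32(170)), (array([462.66, 211.78]), np.int32(32)), (array([604.68, 307.19]), np.int32(273)), (array([279.5 , 355.86]), np.int32(58)), (array([327.91, 357.  ]), np.int32(58))]
labS [(array([208.36,  22.95]), np.int32(228)), (array([386.18, 155.34]), np.int32(203)), (array([362.47, 156.15]), np.int32(119)), (array([449.53, 169.55]), np.int32(111)), (array([385.51, 173.47]), np.int32(129)), (array([635.75, 208.29]), np.int32(173)), (array([405.06, 204.98]), np.int32(93)), (array([341.94, 219.43]), np.int32(170)), (array([283.19, 236.19]), np.int32(183)), (array([517.65, 313.52]), np.int32(31)), (array([501.17, 347.13]), np.int32(104))]
top [[396, 125], [404, 214], [233, 230], [226, 140]]
[[0.7504, -0.2572], [0.4878, -0.2835], [0.4301, 0.2153], [0.6949, 0.2444]]
scene [[402, 159], [404, 180], [325, 311], [241, 262], [331, 142]]
[[0.6496, 0.2846], [0.6975, 0.2171], [0.7515, -0.2527], [0.4922, -0.287], [0.4272, 0.2017]]
```

```bash
cat > m2.py <<'E'
from meas import *
t=tri([(243.63,182.92),(248.59,151.3),(320.6,156.58),(368.16,189.9)],[(362.47,156.15),(385.51,173.47),(341.94,219.43),(283.19,236.19)])
print("labels abcd",t.round(4).tolist())
tc=[[396,125],[404,214],[233,230]];sc=[[325,311],[241,262],[331,142]]
d=tri(tc,sc);print("deck",d.round(4).tolist())
mod=np.array([[105,-400],[-165,-400],[-165,105],[-33,56],[56,34]])/1000
def fit(m,w):
    mc,wc=m.mean(0),w.mean(0);u,_,v=np.linalg.svd((m-mc).T@(w-wc));R=v.T@u.T;return np.degrees(np.arctan2(R[1,0],R[0,0])),wc-R@mc,(w-wc-(m-mc)@R.T)*1000
w=np.r_[plane("top",tc,.02)[:,:2],plane("top",[(243.63,182.92),(248.59,151.3)],.07)[:,:2]]
print("fit top",fit(mod,w)); print("fit tri",fit(mod,np.r_[d[:,:2],t[:2,:2]])); print("fit ab",fit(mod[3:],t[:2,:2]),fit(mod[3:],w[3:]))
E
python3 m2.py
```

```text
labels abcd [[0.5635, 0.1805, 0.0699, 0.0029], [0.6541, 0.1691, 0.0688, 0.0034], [0.644, -0.0362, 0.0687, 0.0022], [0.5516, -0.1732, 0.0692, 0.0026]]
deck [[0.7509, -0.2551, 0.0246, 0.0039], [0.4881, -0.2852, 0.0109, 0.0001], [0.4259, 0.2131, 0.0098, 0.0112]]
fit top (np.float64(6.340615494486973), array([0.60444288, 0.12992119]), array([[-2.59271725, -1.15602647],
       [ 3.17007468,  2.33241441],
       [ 1.25541159, -0.7559687 ],
       [-0.81844448, -0.52708082],
       [-1.01432453,  0.10666158]]))
fit tri (np.float64(6.747739464707843), array([0.60238852, 0.12940115]), array([[-2.80688058,  0.38677162],
       [ 2.54960419,  2.0267934 ],
       [-0.34284362, -1.15304555],
       [ 0.46792912, -0.64660494],
       [ 0.13219089, -0.61391452]]))
fit ab (np.float64(6.741921337583856), array([0.60268391, 0.12877151]), array([[ 0.16729057, -0.0209639 ],
       [-0.16729057,  0.0209639 ]])) (np.float64(6.718317623310526), array([0.60382984, 0.1296694 ]), array([[ 0.13662509, -0.01717825],
       [-0.13662509,  0.01717825]]))
```

```bash
cat > go.py <<'E'
# target in pallet frame (mm, deg rel. yaw, world z mm) -> total tool shift in shares
import sys,numpy as np
from cell import status
x,y,a,z=map(float,sys.argv[1:5]); Y=6.6; o=np.array([603.5,129.5])
def R(d): d=np.radians(d); return np.array([[np.cos(d),-np.sin(d)],[np.sin(d),np.cos(d)]])
s=status.state(); p=np.array(s["ee_pos"])*1000; yaw=s["orientation"][2]
q=R(Y).T@(p[:2]-o); d=R(Y)@np.array([x,y])+o-p[:2]; t=R(yaw).T@d
print("t",round(s["time"],2),"pallet",q.round(1),"z",p[2].round(1),"relyaw",round(yaw-Y,2),"grip",round(s["grip_width"]*1000,1),"F",np.round(R(Y).T@s["wrist_force"][:2],1),s["wrist_force"][2].round(1))
print("shares x,y,z,turn",(t[0]/40).round(2),(-t[1]/40).round(2),((p[2]-z)/40).round(2),round(np.radians((yaw-Y-a+180)%360-180)/.5,2))
E
python3 -m handwheel '[[[0.6,0.72,-0.41,0,0],[0.6,0.72,-0.41,0,0],[0.6,0.72,-0.41,0,0],[0.6,0.72,-0.41,0,0],[0.6,0.72,-0.41,0,0],[0.6,0.72,-0.41,0,0],[0.6,0.72,-0.41,0,0],[0.6,0.72,-0.41,0,0],[0.6,0.72,-0.41,0,0],[0.6,0.72,-0.41,0,0]]]'
python3 go.py 27 -228 90 30
```

```text
time: 1.1
ee_pos: [0.4429, -0.35, 0.2309]
orientation: [-180.0, 0.0, 20.9]
wrist_force: [-0.5, -0.1, -0.4]
grip_width: 0.0684
grip_force: 0.0
t 1.1 pallet [-214.7 -457.8] z 230.9 relyaw 14.3 grip 68.4 F [-0.5 -0. ] -0.4
shares x,y,z,turn 7.27 -4.08 5.02 -2.64
```

```bash

python3 -m handwheel '[[[0.6,0.73,-0.41,0,0],[0.6,0.73,-0.41,0,0],[0.6,0.73,-0.41,0,0],[0.6,0.73,-0.41,0,0],[0.6,0.73,-0.41,0,0],[0.6,0.73,-0.41,0,0],[0.6,0.73,-0.41,0,0],[0.6,0.73,-0.41,0,0],[0.6,0.73,-0.41,0,0],[0.6,0.73,-0.41,0,0]]]' >/dev/null
python3 -m handwheel '[[[0.6,0,0,0.2,-0.29],[0.6,0,0,0.2,-0.29],[0.6,0,0,0.2,-0.29],[0.6,0,0,0.2,-0.29],[0.6,0,0,0.2,-0.29],[0.6,0,0,0.2,-0.29],[0.6,0,0,0.2,-0.29],[0.6,0,0,0.2,-0.29],[0.6,0,0,0.2,-0.29],[0.6,0,0,0,0]]]' >/dev/null
python3 go.py 27 -228 90 30
```

```text
t 3.1 pallet [  26. -228.] z 157.3 relyaw 89.09 grip 68.3 F [-0.7 -0.6] -0.6
shares x,y,z,turn 0.0 0.03 3.18 -0.03
```

```bash

python3 -m handwheel '[[[0.6,0,0,0.5,-0.03],[0.6,0,0,0.5,0],[0.6,0,0,0.5,0],[0.6,0,0,0.5,0],[0.6,0,0,0.4,0],[0.6,0,0,0.3,0],[0.6,0,0,0.2,0],[0.6,0,0,0.2,0],[0.6,0,0,0.1,0],[0.6,0,0,0,0]]]' >/dev/null
python3 go.py 27 -98 90 30
python3 -c "
from h import *
im=capture('scene');cv2.imwrite('pics/s1.png',cv2.resize(im[120:320,220:440],None,fx=3,fy=3,interpolation=2))"
```

```text
t 4.1 pallet [  27. -228.] z 31.0 relyaw 89.92 grip 68.1 F [0.1 0. ] -0.1
shares x,y,z,turn 3.25 -0.01 0.03 -0.0
```

View pics/s1.png

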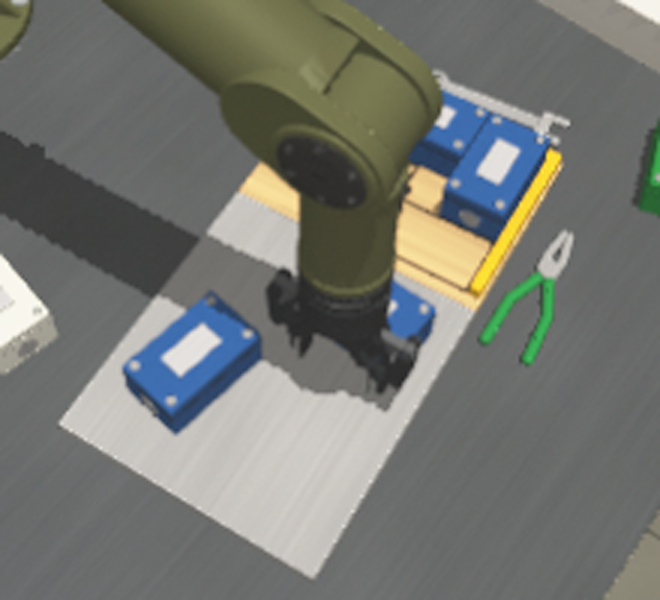

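The picture shows the fingers at (300,330) and (390,370), standing clear between d and c. Pushing c along +y.

```bash

python3 -m handwheel '[[[0.6,0.1,0,0,0],[0.6,0.2,0,0,0],[0.6,0.25,0,0,0],[0.6,0.25,0,0,0],[0.6,0.25,0,0,0],[0.6,0.25,0,0,0],[0.6,0.25,0,0,0],[0.6,0.25,0,0,0],[0.6,0.25,0,0,0],[0.6,0.2,0,0,0]]]' >/dev/null
python3 -m handwheel '[[[0.6,0.15,0,0,0],[0.6,0.15,0,0,0],[0.6,0.15,0,0,0],[0.6,0.1,0,0,0],[0.6,0.05,0,0,0],[0.6,0,0,0,0]]]' >/dev/null
python3 go.py 27 -98 90 30
python3 - <<'E'
from meas import *
T=capture("top")
for p in topposes(T): print("top",p[0].round(4),round(p[1],1),round(p[2],1),round(p[3],1))
cv2.imwrite('pics/t2.png',cv2.resize(T[120:240,220:412],None,fx=4,fy=4,interpolation=2))
E
```

```text
t 5.75 pallet [  27.3 -114.6] z 31.9 relyaw 89.95 grip 68.0 F [-0.3 -4.5] 2.5
shares x,y,z,turn 0.42 -0.01 0.05 -0.0
top [0.3075 0.391 ] 235.7 89.4 6.3
top [ 0.5526 -0.1707] 108.1 63.9 83.5
top [ 0.5624 -0.4858] 129.1 99.9 -10.7
top [0.6001 0.1619] 174.5 107.4 6.5
```

View pics/t2.png

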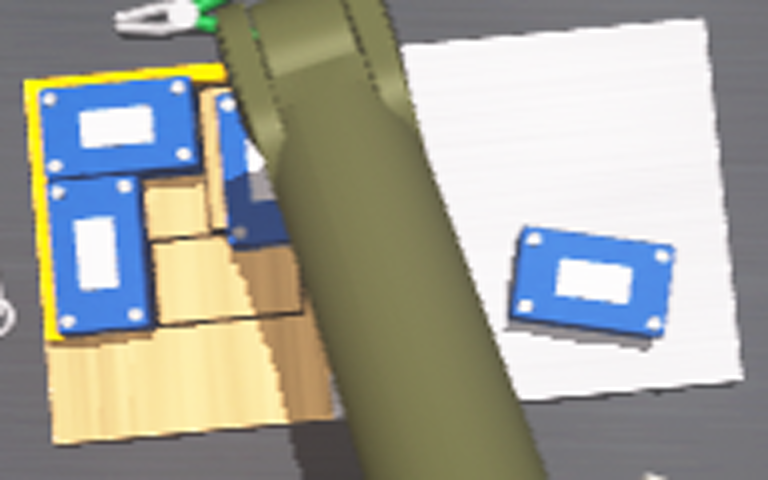

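c is squared up (crop (260,165)) with a gap of about 14 mm to b. Closing slowly.

```bash

python3 -m handwheel '[[[0.6,0.06,0,0.01,0],[0.6,0.05,0,0,0],[0.6,0.05,0,0,0],[0.6,0.05,0,0,0],[0.6,0.05,0,0,0],[0.6,0.05,0,0,0],[0.6,0.03,0,0,0],[0.6,0,0,0,0]]]' >/dev/null
python3 go.py 27 -98 90 30
python3 -m handwheel '[[[0.6,0.03,0,0,0],[0.6,0.03,0,0,0],[0.6,0,0,0,0]]]' >/dev/null
python3 go.py 27 -98 90 30
```

```text
t 6.6 pallet [  27.7 -102.5] z 31.8 relyaw 89.88 grip 67.8 F [-0.2 -7.3] 5.1
shares x,y,z,turn 0.11 -0.02 0.05 -0.0
t 6.9 pallet [  27.7 -100.3] z 31.8 relyaw 89.87 grip 68.7 F [ 0.  -7.6] 5.0
shares x,y,z,turn 0.06 -0.02 0.05 -0.0
```

```bash

for i in 1 2 3; do python3 -m handwheel '[[[0.6,0.025,0,0,0],[0.6,0,0,0,0]]]' >/dev/null
python3 go.py 27 -98 90 30|head -1; done
```

```text
t 7.1 pallet [ 27.7 -99.5] z 31.8 relyaw 89.86 grip 68.4 F [-0.3 -7.6] 5.0
t 7.3 pallet [ 27.7 -98.5] z 31.8 relyaw 89.86 grip 67.8 F [-0.1 -6.6] 4.7
t 7.5 pallet [ 27.7 -98.3] z 31.9 relyaw 89.84 grip 68.2 F [ 0.1 -8.1] 5.0
```

```bash

for i in 1 2 3; do python3 -m handwheel '[[[0.6,0.025,0,0,0],[0.6,0,0,0,0]]]' >/dev/null
python3 go.py 27 -98 90 30|head -1; done
```

```text
t 7.7 pallet [ 27.7 -98.3] z 31.9 relyaw 89.82 grip 68.5 F [ -0.8 -11.1] 5.7
t 7.9 pallet [ 27.6 -97.8] z 31.9 relyaw 89.79 grip 68.2 F [ -1.8 -10.1] 5.8
t 8.1 pallet [ 27.6 -97.4] z 31.9 relyaw 89.76 grip 68.7 F [ -1.  -11.2] 6.1
```

```bash

python3 -m handwheel '[[[0.6,-0.3,0,0,0],[0.6,-0.5,0,0,0],[0.6,0,0,-0.6,0],[0.6,0,0,-0.8,0],[0.6,0,0,-0.8,0],[0.6,0,0,-0.3,0]]]' >/dev/null
python3 -m handwheel '[[[-0.3,0,0,0,0.3],[-0.3,0,0,0,0.3],[-0.3,0,0,0,0.3],[-0.3,0,0,0,0.3],[-0.3,0,0,0,0.3],[-0.3,0,0,0,0.3],[-0.3,0,0,0,0.3],[-0.3,0,0,0,0.3],[-0.3,0,0,0,0.3],[-0.3,0,0,0,0.3]]]' >/dev/null
python3 go.py -62 -54 0 30
```

```text
t 9.7 pallet [  26.4 -122.4] z 129.5 relyaw 3.72 grip 30.1 F [0.3 0.3] 1.2
shares x,y,z,turn -2.09 -1.85 2.49 0.13
```

```bash

python3 -m handwheel '[[[-0.3,-0.7,-0.61,0,0.13],[-0.3,-0.7,-0.6,0,0],[-0.3,-0.7,-0.6,0,0],[-0.3,0,0,0,0],[-0.3,0,0,0.6,0],[-0.3,0,0,0.6,0],[-0.3,0,0,0.6,0],[-0.3,0,0,0.4,0],[-0.3,0,0,0.3,0],[-0.3,0,0,0,0]]]' >/dev/null
python3 go.py -62 -54 0 30
python3 - <<'E'
from h import *
T=capture("top")
cv2.imwrite('pics/t3.png',cv2.resize(T[120:240,220:412],None,fx=4,fy=4,interpolation=2))
E
```

```text
t 10.7 pallet [-59.9 -53.7] z 29.0 relyaw 0.28 grip 30.0 F [-0.4  0.2] 0.3
shares x,y,z,turn -0.05 0.01 -0.02 0.01
```

View pics/t3.png

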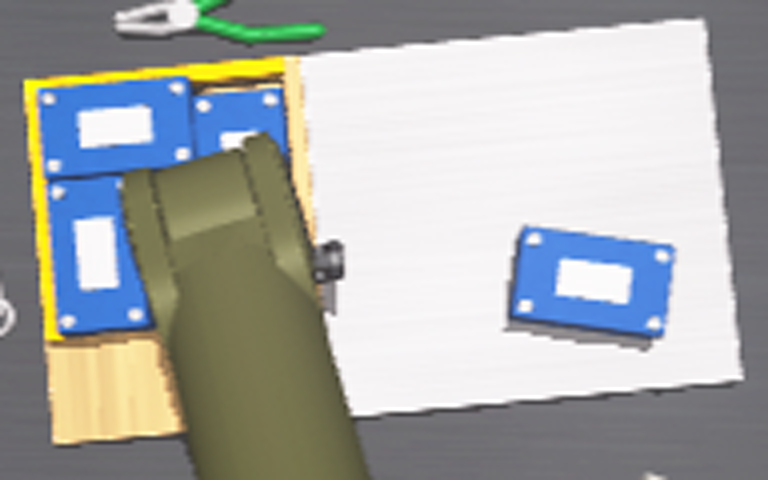

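The picture shows c up against b at crop (192,110), with a gap left to the far stop (240,85). Pushing +x.

```bash

python3 -m handwheel '[[[-0.3,0.1,0,0,0],[-0.3,0.1,0,0,0],[-0.3,0.1,0,0,0],[-0.3,0.1,0,0,0],[-0.3,0.06,0,0,0],[-0.3,0.06,0,0,0],[-0.3,0,0,0,0]]]' >/dev/null
python3 go.py -32 -54 0 30
for i in 1 2 3 4; do python3 -m handwheel '[[[-0.3,0.04,0,0,0],[-0.3,0,0,0,0]]]' >/dev/null
python3 go.py -32 -54 0 30|head -1; done
```

```text
t 11.45 pallet [-39.9 -54.6] z 31.1 relyaw 0.22 grip 29.9 F [-7.9 -1.4] 4.8
shares x,y,z,turn 0.2 -0.01 0.03 0.01
t 11.65 pallet [-38.7 -54.6] z 31.1 relyaw 0.22 grip 30.0 F [-8.6 -1. ] 6.1
t 11.85 pallet [-37.  -54.6] z 31.1 relyaw 0.22 grip 29.9 F [-8.5 -1.3] 6.0
t 12.05 pallet [-35.4 -54.6] z 31.1 relyaw 0.22 grip 29.9 F [-7.8 -1.1] 5.6
t 12.25 pallet [-33.8 -54.6] z 31.1 relyaw 0.22 grip 29.9 F [-8.5 -1.7] 5.4
```

```bash

for i in 1 2 3 4; do python3 -m handwheel '[[[-0.3,0.025,0,0,0],[-0.3,0,0,0,0]]]' >/dev/null
python3 go.py -32 -54 0 30|head -1; done
```

```text
t 12.45 pallet [-33.  -54.6] z 31.1 relyaw 0.22 grip 30.2 F [-8.1 -2.1] 6.8
t 12.65 pallet [-32.6 -54.6] z 31.1 relyaw 0.22 grip 29.9 F [-10.4  -1.8] 7.1
t 12.85 pallet [-32.7 -54.6] z 31.1 relyaw 0.22 grip 30.0 F [-13.7  -0.8] 10.5
t 13.05 pallet [-32.7 -54.6] z 31.1 relyaw 0.22 grip 29.9 F [-16.2  -0.3] 13.8
```

Clear contact with the far stop. Going round to re-press c in +y.

```bash

python3 -m handwheel '[[[-0.3,-0.3,0,0,0],[-0.3,-0.4,0,0,0],[-0.3,0,0,-0.6,0],[-0.3,0,0,-0.8,0],[-0.3,0,0,-0.8,0],[-0.3,0,0,-0.3,0]]]' >/dev/null
python3 -m handwheel '[[[0.6,0,0,0,-0.3],[0.6,0,0,0,-0.3],[0.6,0,0,0,-0.3],[0.6,0,0,0,-0.3],[0.6,0,0,0,-0.3],[0.6,0,0,0,-0.3],[0.6,0,0,0,-0.3],[0.6,0,0,0,-0.3],[0.6,0,0,0,-0.3],[0.6,0,0,0,-0.3]]]' >/dev/null
python3 go.py 34 -118 90 30
```

```text
t 14.65 pallet [-55.4 -53.9] z 130.5 relyaw 86.56 grip 68.1 F [1.1 0.4] 0.1
shares x,y,z,turn -1.47 2.33 2.51 -0.12
```

```bash

python3 -m handwheel '[[[0.6,-0.5,0.78,0,-0.12],[0.6,-0.5,0.75,0,0],[0.6,-0.55,0.75,0,0],[0.6,0,0,0,0],[0.6,0,0,0.6,0],[0.6,0,0,0.6,0],[0.6,0,0,0.6,0],[0.6,0,0,0.4,0],[0.6,0,0,0.3,0],[0.6,0,0,0,0]]]' >/dev/null
python3 go.py 34 -97 90 30
python3 -m handwheel '[[[0.6,0.1,0,0,0],[0.6,0.1,0,0,0],[0.6,0.1,0,0,0],[0.6,0.05,0,0,0],[0.6,0.05,0,0,0],[0.6,0.04,0,0,0],[0.6,0.02,0,0,0],[0.6,0,0,0,0]]]' >/dev/null
python3 go.py 34 -97 90 30
```

```text
t 15.65 pallet [  32.9 -118.1] z 29.1 relyaw 89.66 grip 68.2 F [-0.2  0.2] -0.3
shares x,y,z,turn 0.53 0.02 -0.02 -0.01
t 16.45 pallet [ 34.3 -99.8] z 30.9 relyaw 89.65 grip 68.3 F [0.5 0.3] -0.9
shares x,y,z,turn 0.07 -0.01 0.02 -0.01
```

```bash

for i in 1 2 3 4 5 6; do python3 -m handwheel '[[[0.6,0.04,0,0,0],[0.6,0,0,0,0]]]' >/dev/null
python3 go.py 34 -97 90 30|head -1; done
```

```text
t 16.65 pallet [ 34.2 -98.1] z 30.8 relyaw 89.65 grip 68.5 F [0.3 1. ] 0.5
t 16.85 pallet [ 34.2 -97.7] z 30.8 relyaw 89.63 grip 68.3 F [-0.2 -1.9] 0.6
t 17.05 pallet [ 34.2 -97.7] z 30.8 relyaw 89.59 grip 68.5 F [-0.  -5.7] 0.1
t 17.25 pallet [ 34.  -97.6] z 30.8 relyaw 89.54 grip 68.2 F [-1.4 -6.7] 0.8
t 17.45 pallet [ 33.8 -97.6] z 30.8 relyaw 89.51 grip 68.4 F [ -2.  -10.2] 2.5
t 17.65 pallet [ 33.6 -97.6] z 30.8 relyaw 89.47 grip 68.5 F [ -3.  -12.3] 2.5
```

c is seated. Now going behind d.

```bash

python3 -m handwheel '[[[0.6,-0.3,0,0,0],[0.6,-0.4,0,0,0],[0.6,0,0,-0.6,0],[0.6,0,0,-0.8,0],[0.6,0,0,-0.8,0],[-0.3,0,0,-0.3,-0.01]]]' >/dev/null
python3 -m handwheel '[[[-0.3,-0.77,-0.38,0,0],[-0.3,-0.77,-0.38,0,0],[-0.3,-0.77,-0.38,0,0],[-0.3,-0.77,-0.38,0,0],[-0.3,-0.77,-0.38,0,0],[-0.3,-0.77,-0.38,0,0],[-0.3,-0.77,-0.38,0,0],[-0.3,-0.77,-0.38,0,0],[-0.3,0,0,0,0]]]' >/dev/null
python3 go.py -90 -376 90 30
```

```text
t 19.15 pallet [ -91.7 -371.4] z 129.7 relyaw 89.41 grip 29.7 F [ 0.5 -0.7] 0.2
shares x,y,z,turn -0.12 0.04 2.49 -0.02
```

```bash

python3 -m handwheel '[[[-0.3,-0.12,0.04,0.3,-0.02],[-0.3,0,0,0.6,0],[-0.3,0,0,0.6,0],[-0.3,0,0,0.5,0],[-0.3,0,0,0.3,0],[-0.3,0,0,0.18,0],[-0.3,0,0,0,0]]]' >/dev/null
python3 go.py -90 -112 90 30
python3 -m handwheel '[[[-0.3,0.15,0,0,0],[-0.3,0.15,0,0,0],[-0.3,0.15,0,0,0],[-0.3,0.15,0,0,0],[-0.3,0.15,0,0,0],[-0.3,0.15,0,0,0],[-0.3,0.15,0,0,0],[-0.3,0.15,0,0,0],[-0.3,0.15,0,0,0],[-0.3,0.15,0,0,0]]]' >/dev/null
python3 go.py -90 -112 90 30
python3 - <<'E'
from h import *
T=capture("top");S=capture("scene")
cv2.imwrite('pics/t4.png',np.vstack([cv2.resize(i,None,fx=3,fy=2.4 if 0 else 3,interpolation=2)[:300,:576] for i in (T[130:230,220:412],S[180:280,220:412])]))
E
```

```text
t 19.85 pallet [ -86.2 -368.3] z 30.6 relyaw 90.58 grip 30.0 F [-0.7  0.3] -0.2
shares x,y,z,turn 6.41 -0.03 0.01 0.02
t 20.85 pallet [ -86.2 -310.1] z 32.6 relyaw 90.5 grip 29.7 F [-0.  -6.2] 2.6
shares x,y,z,turn 4.95 -0.05 0.06 0.02
```

View pics/t4.png

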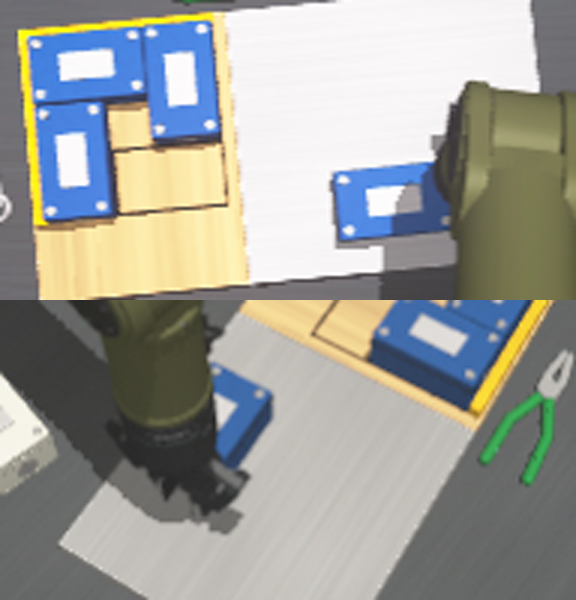

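Top half: c is seated (crop (180,80)); d is squared to the fingers at (390,205) and clear of c in x. Continuing the push.

```bash

python3 -m handwheel '[[[-0.3,0.2,0,0,0.02],[-0.3,0.2,0,0,0],[-0.3,0.2,0,0,0],[-0.3,0.2,0,0,0],[-0.3,0.2,0,0,0],[-0.3,0.2,0,0,0],[-0.3,0.2,0,0,0],[-0.3,0.2,0,0,0],[-0.3,0.2,0,0,0],[-0.3,0.2,0,0,0]]]' >/dev/null
python3 go.py -90 -112 90 30
python3 -m handwheel '[[[-0.3,0.2,0,0,0],[-0.3,0.2,0,0,0],[-0.3,0.2,0,0,0],[-0.3,0.2,0,0,0],[-0.3,0.2,0,0,0],[-0.3,0.2,0,0,0],[-0.3,0.2,0,0,0],[-0.3,0.2,0,0,0],[-0.3,0.2,0,0,0],[-0.3,0.1,0,0,0]]]' >/dev/null
python3 go.py -90 -112 90 30
```

```text
t 21.95 pallet [ -86.8 -231.1] z 32.3 relyaw 89.87 grip 30.0 F [ 0.2 -7.1] 5.4
shares x,y,z,turn 2.98 -0.09 0.06 -0.0
t 22.95 pallet [ -86.7 -154.6] z 32.3 relyaw 89.92 grip 30.1 F [-0.6 -7. ] 4.9
shares x,y,z,turn 1.06 -0.08 0.06 -0.0
```

```bash

python3 -m handwheel '[[[-0.3,0.15,0,0,0],[-0.3,0.15,0,0,0],[-0.3,0.15,0,0,0],[-0.3,0.15,0,0,0],[-0.3,0.15,0,0,0],[-0.3,0.12,0,0,0],[-0.3,0.1,0,0,0],[-0.3,0.08,0,0,0],[-0.3,0.04,0,0,0],[-0.3,0,0,0,0]]]' >/dev/null
python3 go.py -90 -112 90 30
python3 -m handwheel '[[[-0.3,-0.3,0,0,0],[-0.3,-0.5,0,0,0],[0.6,0,0,-0.6,0],[0.6,0,0,-0.8,0],[0.6,0,0,-0.8,0],[0.6,0,0,-0.3,0]]]' >/dev/null
python3 -m handwheel '[[[0.6,0,-0.6,0,0.3],[0.6,0,-0.6,0,0.3],[0.6,0,0,0,0.3],[0.6,0,0,0,0.3],[0.6,0,0,0,0.3],[0.6,0,0,0,0.3],[0.6,0,0,0,0.3],[0.6,0,0,0,0.3],[0.6,0,0,0,0.3],[0.6,0,0,0,0.3]]]' >/dev/null
python3 go.py -150 -44 0 30
python3 - <<'E'
from h import *
T=capture("top");S=capture("scene")
cv2.imwrite('pics/t5.png',np.vstack([cv2.resize(T[125:225,220:340],None,fx=4,fy=3,interpolation=2),cv2.resize(S[130:230,300:420],None,fx=4,fy=3,interpolation=2)]))
E
```

```text
t 23.95 pallet [ -86.7 -111.6] z 32.3 relyaw 89.89 grip 30.0 F [ 0.2 -7. ] 5.7
shares x,y,z,turn -0.01 -0.08 0.06 -0.0
t 25.55 pallet [-135.5 -137.3] z 130.3 relyaw 3.66 grip 68.0 F [ 0.  -1.1] -0.0
shares x,y,z,turn -0.21 -2.35 2.51 0.13
```

View pics/t5.png

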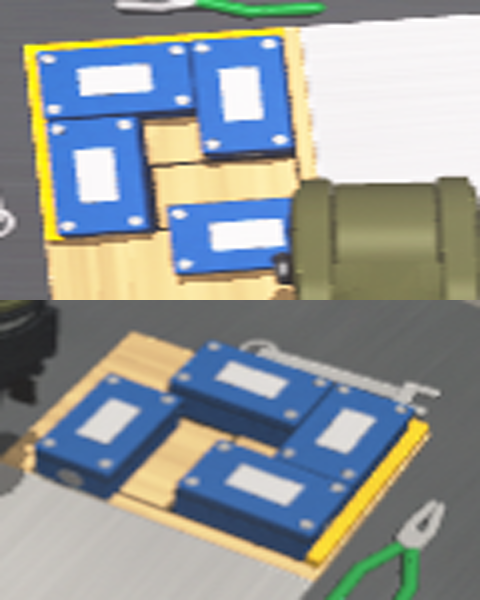

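d is squared at crop (235,235), about 12 mm short in y and about 30 mm in x. Going in from -x.

```bash

python3 -m handwheel '[[[0.6,-0.15,-0.8,0,0.13],[0.6,-0.15,-0.8,0,0],[0.6,0,-0.78,0,0],[0.6,0,0,0,0],[0.6,0,0,0.6,0],[0.6,0,0,0.6,0],[0.6,0,0,0.6,0],[0.6,0,0,0.4,0],[0.6,0,0,0.26,0],[0.6,0,0,0,0]]]' >/dev/null
python3 go.py -104 -45 0 30
python3 -m handwheel '[[[0.6,0.1,0,0,0],[0.6,0.1,0,0,0],[0.6,0.1,0,0,0],[0.6,0.1,0,0,0],[0.6,0.1,0,0,0],[0.6,0.1,0,0,0],[0.6,0.1,0,0,0],[0.6,0.1,0,0,0],[0.6,0.1,0,0,0],[0.6,0,0,0,0]]]' >/dev/null
python3 go.py -104 -45 0 30
```

```text
t 26.65 pallet [-150.3  -43.6] z 31.7 relyaw 0.35 grip 68.6 F [ 0.1 -0.2] 0.4
shares x,y,z,turn 1.16 0.04 0.04 0.01
t 27.65 pallet [-112.9  -43.3] z 33.6 relyaw 0.28 grip 68.2 F [-2.8 -0.5] 1.4
shares x,y,z,turn 0.22 0.04 0.09 0.01
```

```bash

python3 -m handwheel '[[[0.6,0.1,0,0,0],[0.6,0.1,0,0,0],[0.6,0.05,0,0,0],[0.6,0,0,0,0]]]' >/dev/null
python3 go.py -104 -45 0 30
python3 -m handwheel '[[[0.6,-0.3,0,0,0],[0.6,-0.3,0,0,0],[0.6,0,0,-0.6,0],[0.6,0,0,-0.8,0],[0.6,0,0,-0.8,0],[-0.3,0,0,-0.3,0]]]' >/dev/null
python3 -m handwheel '[[[-0.3,0,0.5,0,-0.3],[-0.3,0,0.5,0,-0.3],[-0.3,0,0,0,-0.3],[-0.3,0,0,0,-0.3],[-0.3,0,0,0,-0.3],[-0.3,0,0,0,-0.3],[-0.3,0,0,0,-0.3],[-0.3,0,0,0,-0.3],[-0.3,0,0,0,-0.3],[-0.3,0,0,0,-0.3]]]' >/dev/null
python3 go.py -57 -124 90 30
```

```text
t 28.05 pallet [-102.9  -43.3] z 33.5 relyaw 0.27 grip 68.3 F [-5.6  0.6] 3.0
shares x,y,z,turn -0.03 0.04 0.09 0.01
t 29.65 pallet [-124.3  -83.1] z 132.6 relyaw 86.56 grip 30.0 F [-0.4 -0.2] 0.2
shares x,y,z,turn -0.92 1.74 2.56 -0.12
```

```bash

python3 -m handwheel '[[[-0.3,-0.5,0.4,0,-0.12],[-0.3,-0.5,0.7,0,0],[-0.3,0,0.58,0,0],[-0.3,0,0,0,0],[-0.3,0,0,0.6,0],[-0.3,0,0,0.6,0],[-0.3,0,0,0.6,0],[-0.3,0,0,0.4,0],[-0.3,0,0,0.35,0],[-0.3,0,0,0,0]]]' >/dev/null
python3 go.py -57 -98 90 30
python3 -m handwheel '[[[-0.3,0.1,0,0,0],[-0.3,0.1,0,0,0],[-0.3,0.1,0,0,0],[-0.3,0.1,0,0,0],[-0.3,0.05,0,0,0],[-0.3,0.05,0,0,0],[-0.3,0,0,0,0]]]' >/dev/null
python3 go.py -57 -98 90 30
```

```text
t 30.65 pallet [ -59.6 -124.2] z 29.5 relyaw 89.66 grip 30.2 F [-0.2 -0.8] 0.5
shares x,y,z,turn 0.65 0.06 -0.01 -0.01
t 31.35 pallet [ -57.  -106.8] z 32.3 relyaw 89.57 grip 30.1 F [-1.3 -5.4] 2.6
shares x,y,z,turn 0.22 -0.0 0.06 -0.01
```

```bash

for i in 1 2 3 4 5 6; do python3 -m handwheel '[[[-0.3,0.04,0,0,0],[-0.3,0,0,0,0]]]' >/dev/null
python3 go.py -57 -98 90 30|head -1; done
```

```text
t 31.55 pallet [ -57.  -105.4] z 32.3 relyaw 89.56 grip 30.0 F [-0.3 -5.9] 2.6
t 31.75 pallet [ -56.9 -103.8] z 32.3 relyaw 89.55 grip 30.0 F [-1.4 -5.8] 2.0
t 31.95 pallet [ -56.9 -102.2] z 32.3 relyaw 89.55 grip 29.6 F [-0.5 -4.9] 2.9
t 32.15 pallet [ -56.8 -100.6] z 32.3 relyaw 89.55 grip 29.5 F [ 0.5 -3.9] 3.0
t 32.35 pallet [-56.8 -98.9] z 32.3 relyaw 89.55 grip 29.7 F [-0.9 -5.7] 2.5
t 32.55 pallet [-56.8 -97.9] z 32.3 relyaw 89.55 grip 30.0 F [-0.6 -6.5] 2.1
```

```bash

for i in 1 2 3 4; do python3 -m handwheel '[[[-0.3,0.04,0,0,0],[-0.3,0,0,0,0]]]' >/dev/null
python3 go.py -57 -98 90 30|head -1; done
```

```text
t 32.75 pallet [-56.9 -97.5] z 32.3 relyaw 89.51 grip 29.9 F [-0.2 -9.6] 3.2
t 32.95 pallet [-56.9 -97.5] z 32.3 relyaw 89.46 grip 29.8 F [ -0.8 -11.4] 3.5
t 33.15 pallet [-56.9 -97.5] z 32.4 relyaw 89.41 grip 29.7 F [ -1.5 -14.2] 3.9
t 33.35 pallet [-56.9 -97.6] z 32.4 relyaw 89.36 grip 29.7 F [ -0.8 -16.7] 4.1
```

```bash

python3 -m handwheel '[[[-0.3,-0.3,0,0,0],[-0.3,-0.4,0,0,0],[-0.3,0,0,-0.6,0],[-0.3,0,0,-0.8,0],[-0.3,0,0,-0.8,0],[0.6,0,0,-0.3,0]]]' >/dev/null
python3 -m handwheel '[[[0.6,0,-0.8,0,0.3],[0.6,0,-0.8,0,0.3],[0.6,0,0,0,0.3],[0.6,0,0,0,0.3],[0.6,0,0,0,0.3],[0.6,0,0,0,0.3],[0.6,0,0,0,0.3],[0.6,0,0,0,0.3],[0.6,0,0,0,0.3],[0.6,0,0,0,0.3]]]' >/dev/null
python3 go.py -122 -32 0 30
```

```text
t 34.95 pallet [-121.8 -110.7] z 130.7 relyaw 3.38 grip 68.1 F [0.4 0.1] -0.0
shares x,y,z,turn 0.11 -1.96 2.52 0.12
```

```bash

python3 -m handwheel '[[[0.6,0,-0.7,0,0.12],[0.6,0,-0.7,0,0],[0.6,0,-0.57,0,0],[0.6,0,0,0,0],[0.6,0,0,0.6,0],[0.6,0,0,0.6,0],[0.6,0,0,0.6,0],[0.6,0,0,0.4,0],[0.6,0,0,0.3,0],[0.6,0,0,0,0]]]' >/dev/null
python3 go.py -99 -32 0 30
python3 -m handwheel '[[[0.6,0.1,0,0,0.01],[0.6,0.1,0,0,0],[0.6,0.1,0,0,0],[0.6,0.06,0,0,0],[0.6,0.06,0,0,0],[0.6,0.03,0,0,0],[0.6,0,0,0,0]]]' >/dev/null
python3 go.py -99 -32 0 30
for i in 1 2 3 4; do python3 -m handwheel '[[[0.6,0.04,0,0,0],[0.6,0,0,0,0]]]' >/dev/null
python3 go.py -57 -98 90 30|head -1; done
```

```text
t 35.95 pallet [-125.   -32.9] z 29.5 relyaw 0.25 grip 68.4 F [0.3 0.1] 0.4
shares x,y,z,turn 0.65 -0.02 -0.01 0.01
t 36.65 pallet [-105.4  -32.5] z 31.3 relyaw -0.02 grip 68.1 F [-0.3 -0.2] -0.2
shares x,y,z,turn 0.16 -0.01 0.03 -0.0
t 36.85 pallet [-103.8  -32.5] z 31.3 relyaw -0.02 grip 68.7 F [0.1 0.4] -0.8
t 37.05 pallet [-102.3  -32.5] z 31.2 relyaw -0.02 grip 68.7 F [-0.2 -0.2] -0.0
t 37.25 pallet [-102.3  -32.6] z 31.0 relyaw -0.05 grip 68.2 F [-4.9  0.4] 4.1
t 37.45 pallet [-101.7  -33. ] z 30.9 relyaw -0.05 grip 68.2 F [-8.2  0.2] 7.2
```

```bash

for i in 1 2 3 4 5; do python3 -m handwheel '[[[0.6,0.03,0,0,0],[0.6,0,0,0,0]]]' >/dev/null
python3 go.py -57 -98 90 30|head -1; done
```

```text
t 37.65 pallet [-101.6  -33. ] z 30.7 relyaw -0.04 grip 68.7 F [-11.  -1.] 8.4
t 37.85 pallet [-100.1  -33. ] z 30.7 relyaw -0.03 grip 68.3 F [-9.4 -1.1] 5.7
t 38.05 pallet [-99.1 -33. ] z 30.6 relyaw -0.04 grip 68.2 F [-10.2  -1.1] 7.9
t 38.25 pallet [-99.1 -33. ] z 30.6 relyaw -0.05 grip 68.0 F [-13.4  -1.2] 10.7
t 38.45 pallet [-98.8 -33. ] z 30.5 relyaw -0.08 grip 68.5 F [-16.1   0.1] 13.3
```

```bash

python3 -m handwheel '[[[0.6,-0.3,0,0,0],[0.6,-0.3,0,0,0],[0.6,0,0,-0.6,0],[0.6,0,0,-0.8,0],[0.6,0,0,-0.8,0],[0.6,0,0,-0.8,0]]]' >/dev/null
python3 -m handwheel '[[[0.6,0,0.9,0,0],[0.6,0,0.9,0,0],[0.6,0,0.9,0,0],[0.6,0,0.9,0,0],[0.6,0.3,0.9,0,0],[0.6,0.3,0.9,0,0],[0.6,0.3,0.9,0,0],[0.6,0.3,0.9,0,0],[0.6,0,0,0,0],[0.6,0,0,0,0]]]' >/dev/null
python3 go.py -99 -32 0 30
python3 - <<'E'
from meas import *
T=capture("top");S=capture("scene")
cv2.imwrite('pics/t6.png',np.vstack([cv2.resize(T[125:225,220:340],None,fx=6,fy=3,interpolation=2)*0+cv2.resize(T[125:225,220:340],(600,300),interpolation=2),cv2.resize(S[130:230,300:420],(600,300),interpolation=2)]))
cv2.imwrite("pics/topF.png",T);cv2.imwrite("pics/sceneF.png",S)
def lab(im):
    g=cv2.cvtColor(im,cv2.COLOR_BGR2HSV); w=((g[...,1]<70)&(g[...,2]>150)).astype(np.uint8)
    k,l,st,ce=cv2.connectedComponentsWithStats(w,connectivity=4); return ce,st,l
ce,st,l=lab(T); Y=np.radians(6.6);R=np.array([[np.cos(Y),-np.sin(Y)],[np.sin(Y),np.cos(Y)]])
for i in range(1,len(ce)):
    if 120<st[i][4]<200 and 225<ce[i][0]<310 and 130<ce[i][1]<210:
        p=plane("top",ce[i],.07)[0,:2]; pts=plane("top",np.argwhere(l==i)[:,::-1],.07)[:,:2]
        w,v=np.linalg.eigh(np.cov(pts.T)); print(((p-[.6035,.1295])@R*1000).round(1),(np.degrees(np.arctan2(v[1,1],v[0,1]))-6.6)%180)
E
```

```text
t 40.05 pallet [ -69.6 -321. ] z 150.8 relyaw -0.12 grip 68.4 F [0.5 1.3] 0.0
shares x,y,z,turn -0.75 -7.22 3.02 -0.0Traceback (most recent call last):
  File "<stdin>", line 3, in <module>
ValueError: operands could not be broadcast together with shapes (300,720,3) (300,600,3)
```

```bash

python3 - <<'E'
from meas import *
T=capture("top");S=capture("scene")
cv2.imwrite('pics/t6.png',np.vstack([cv2.resize(T[130:210,220:340],(450,300),interpolation=2),cv2.resize(S[135:215,300:420],(450,300),interpolation=2)]))
def lab(im):
    g=cv2.cvtColor(im,cv2.COLOR_BGR2HSV); w=((g[...,1]<70)&(g[...,2]>150)).astype(np.uint8)
    k,l,st,ce=cv2.connectedComponentsWithStats(w,connectivity=4); return ce,st,l
ce,st,l=lab(T); Y=np.radians(6.6);R=np.array([[np.cos(Y),-np.sin(Y)],[np.sin(Y),np.cos(Y)]])
for i in range(1,len(ce)):
    if 120<st[i][4]<200 and 225<ce[i][0]<310 and 130<ce[i][1]<210:
        p=plane("top",ce[i],.07)[0,:2]; pts=plane("top",np.argwhere(l==i)[:,::-1],.07)[:,:2]
        w,v=np.linalg.eigh(np.cov(pts.T)); print(((p-[.6035,.1295])@R*1000).round(1),((np.degrees(np.arctan2(v[1,1],v[0,1]))-6.6)%180).round(1))
E
```

```text
[56.6 34.7] 91.1
[ 35.3 -53.5] 179.7
[-32.5  56.8] 178.9
[-52.8 -31.6] 89.1
```

View pics/t6.png

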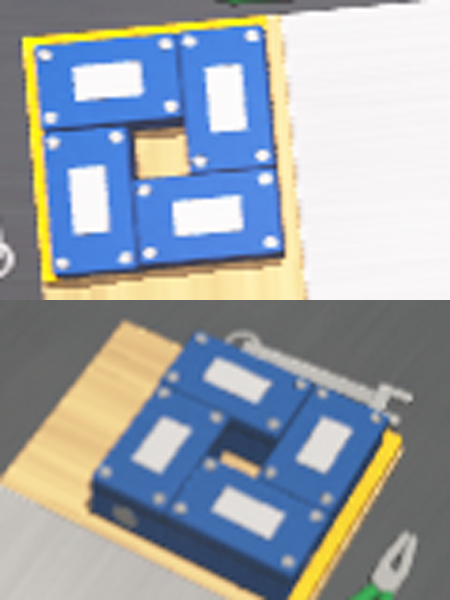

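The closed-up pinwheel is complete: the opening is at crop (163,152), the placed centres are within about 1 mm, and the arm is clear.

```bash
python3 -c "
from cell import close_job; print(close_job())"
```

```text
the job is handed in; nothing more can be done
None
```

Both loose housings were slid into the far right and near outlines, and the last camera view shows all four closed up square against each other and the stops, within about 1 mm, with only the middle opening left; handed in at about 40 s, gripper clear.

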